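Make up two lab kits in compartment trays

TASK

Make up two kits from the stock on the lab bench: in the long three-compartment tray put the small bottle in the compartment at the end with the finger tab, the large steel weight in the middle and the square tin at the other end; in the short two-compartment tray put the large bottle in the compartment next to the finger tab and the small steel weight in the other. Everything stands upright on the floor of its compartment, nothing is knocked over on the way, and the medium bottle, the jug and the timer stay where they are.

Things in the scene. Friction and masses are not known exactly. Their poses are not given: they have to be found in the camera images.
- large_bottle_mid (a point): white plastic bottle, upright, straight round body 52 mm in diameter up to 66 mm, then a sloped shoulder and a narrow grey cap; 90 mm tall over all; the largest of three alike. Point: its centre, 45 mm above its underside; z up
- medium_bottle_mid (a point): white plastic bottle, upright, straight round body 42 mm in diameter up to 55 mm, then a sloped shoulder and a narrow grey cap; 74 mm tall over all; the middle one of three alike; it is not wanted in either kit. Point: its centre, 37 mm above its underside; z up
- small_bottle_mid (a point): white plastic bottle, upright, straight round body 34 mm in diameter up to 44 mm, then a sloped shoulder and a narrow grey cap; 60 mm tall over all; the smallest of three alike. Point: its centre, 30 mm above its underside; z up
- large_weight_mid (a point): plain steel calibration weight, upright: round body 42 mm in diameter and 46 mm high with a thin neck and a small flat knob above; 68 mm tall over all, about 500 g. Point: its centre, 34 mm above its underside; z up
- small_weight_mid (a point): plain steel calibration weight, upright: round body 30 mm in diameter and 41 mm high with a thin neck and a small flat knob above; 60 mm tall over all, about 240 g. Point: its centre, 30 mm above its underside; z up
- tin_mid (a point): square aluminium tin with a flat lid, 44 x 44 mm and 64 mm tall, upright, turned any way. Point: its centre, 32 mm above its underside; x and y square to its sides, z up
- long_tray: grey plastic kit tray fixed to the bench, 244 mm x 74 mm (x by y), with 3 open compartments in one row along its x axis, each 76 mm (x) by 66 mm (y) inside; floor 4 mm thick, walls and dividers 4 mm thick, all tops 12 mm above the bench; a flat finger tab (20 mm out, 36 mm wide) sticks out of its +x end. Origin: centre of its underside; compartment centres at x = +80 (next to the tab), 0 and -80 mm, y = 0
- short_tray: grey plastic kit tray fixed to the bench, 164 mm x 74 mm (x by y), with 2 open compartments in one row along its x axis, each 76 mm (x) by 66 mm (y) inside; floor 4 mm thick, walls and dividers 4 mm thick, all tops 12 mm above the bench; a flat finger tab (20 mm out, 36 mm wide) sticks out of its +x end. Origin: centre of its underside; compartment centres at x = +40 (next to the tab) and -40 mm, y = 0
- jug_mid (a point): bystander: clear plastic measuring jug, 110 mm across, 170 mm tall, with a handle. Point: its centre, 85 mm up
- timer_mid (a point): bystander: flat white lab timer, 60 x 90 x 22 mm, lying on the bench. Point: its centre, 11 mm up
Not all that is in view belongs to the job. Leave any brown or yellow look-alike of the part that bears large_weight_mid alone. Leave any turquoise look-alike of the part that bears tin_mid alone.

How it is judged:
By the outcome, as a careful person would: the job done as asked, in the order asked, and still so for the second after the job is handed in, with the robot touching nothing.
It also fails if it takes over 131 s, if anything falls off the work surface, if the arm or the gripper's body presses on something with over 40 N, if the wrist force passes 120 N, or if a joint passes its speed limit or range.

ROBOT

A 6-joint arm with a two-finger parallel gripper is mounted at the origin on the work surface. World frame = base frame: x ahead of the robot, y to its left, z up, the work surface at z = 0. Lengths are in m, angles in rad, forces in N, time in s.
With the tool pointing down it reaches from about 0.425 to 0.95 m from the base axis. Payload 3.5 kg.
Tool frame: the origin (TCP) lies midway between the tips of the shut fingers; the grasp point (between the pads) lies 19 mm behind it; z points along the fingers, y is the line along which they close (so a half turn about z gives the same grasp; the last joint's range is limited). The gripper opens to 85 mm and grips with 20 to 120 N. Pads are 22 mm wide; open, the fingers measure 114 mm over their backs; the gripper's body (76 mm by 85 mm) begins 54 mm behind the grasp point. The pads swing forward as they close: fully open they stand 13 mm farther back than shut.
Start: joints at [1.119, 0.286, 1.577, -0, 1.279, -0.15], TCP at [0.201, 0.644, 0.231] pointing down, gripper open.
Joint ranges: [-2.77, 2.77], [-0.9, 2.22], [0.21, 2.48], [-1.53, 4.67], [0.24, 2.81], [-2.84, 2.84]. Speed limits (rad/s): [2.79, 2.79, 3.14, 3.14, 3.14, 3.14].

INTERFACE

Orientations are given as a unit quaternion [x, y, z, w].
In Python, from plant import get_state, read_camera, ctrl gives the robot as it stands.
- The arm moves only by the shell command python3 -m crank 'ROWS' [FORCE]. ROWS is JSON, a list of rows, each a list of 3 entries, a list of its own where there are three numbers: the shift along the tool's x, y, z in mm, then the turn about the tool's z in degrees, then the closure in counts, from 0 (fully open) to 255 (shut). In form: [[[tx, ty, tz], yaw, claw], ...]. A call has 1 to 10 rows; each row is the pose to reach, as a shift and turn from the pose commanded when the call began, along the tool's axes at that moment; what a row does not reach only later rows make up. A row lasts 1/10 s, in which the tool goes at most 50 mm and 8.59 degrees, less where a joint would pass 70% of its speed; a pose out of reach is approached as far as the arm can. A call with a gripper value outside its range is refused whole. The fingers move at their own pace and stop on an object; FORCE is the grip in N (left out, the last holds). Time passes only in rows, so rows that repeat a pose let the fingers close. It gives the time, the measured TCP pose, the force, the opening and the grip force at its end, in the units of the state.
- get_state(): the state, without advancing time (a new reading comes with each control period).
- read_camera(name): name is "side" or "top" or "wrist"; returns a dict with "frame" (420x560x3 uint8, blue, green, red), "range_z" (420x560 float32, m along the optical axis (not along the pixel's ray), 0 where there is no reading), "vfov" (degrees; the focal length in pixels is half the picture's height over the tangent of half this angle, whatever the lens; pixels are square), "cx", "cy" (the principal point, pixels), "origin" and "orientation" of the camera in the world. Camera axes: x right, y down, z forward; pixel columns grow to the right and rows downward; lengths in m; the calibration is good to about 2 mm. A picture is of the moment at which its call begins.
- ctrl.sign_off(): hands the job in; it is judged then, once.
The state is a dict: "time": time; "qpos": joint angles; "dq": joint speeds; "joint_efforts": joint torques, N m; "eef_pos": TCP position; "tcp_rot": TCP orientation; "contact_force": force on the tool from outside, world axes, zero at the start; "wrist_torque": the same for the moment, N m; "opening": opening from 0.0 (shut) to 1.0 (fully open); "finger_force": force on a finger pad.
Only numpy, scipy, OpenCV 4.12 (cv2) and the standard library are available. Lean on these libraries where they do the work, as an engineer would, in place of code of your own. Each camera call takes 0.05 s, during which the arm holds its last target. There are 200 camera calls.

## Working session

There is one attempt and no reset: what is moved stays moved. The work goes in short steps, Python scripts to look and compute and a shell command to move; the robot and the scene stay as the last step left them, time stands still between calls to the robot, and variables do not carry over. Pictures are saved under pics/ and viewed, at most 14 in all, crops included, and the job is handed in when it is done.

```bash
mkdir -p pics; ls; cat > h.py <<'E'
import numpy as np, cv2
from scipy.spatial.transform import Rotation as R
from plant import get_state, read_camera
def cloud(c):
    h,w=c["range_z"].shape; f=h/2/np.tan(np.radians(c["vfov"])/2)
    u,v=np.meshgrid(np.arange(w),np.arange(h)); z=c["range_z"]
    P=np.stack([(u-c["cx"])/f*z,(v-c["cy"])/f*z,z],-1)
    return P@R.from_quat(c["orientation"]).as_matrix().T+np.array(c["origin"])
E
python3 - <<'E'
from h import *
import pickle
print(get_state())
for n in("top","side","wrist"):
    c=read_camera(n); pickle.dump(c,open(n+".pkl","wb")); cv2.imwrite(f"pics/{n}0.png",c["frame"])
    print(n,c["vfov"],c["cx"],c["cy"],c["origin"],c["orientation"],(c["range_z"]==0).mean())
E
```

```text
pics
{'time': 0.0, 'qpos': array([ 1.11902071e+00,  2.87171028e-01,  1.57816961e+00, -2.79023643e-05,
        1.27859402e+00, -1.49985094e-01]), 'dq': array([ 1.97054082e-03, -8.31042220e-04,  1.12876940e-03,  6.63945832e-05,
       -1.27255551e-04, -5.24447432e-04]), 'joint_efforts': array([-5.31234934e-05, -4.05958951e+01, -2.92633152e+01, -1.36538802e-04,
        5.79039115e-03,  1.65717413e-06]), 'eef_pos': array([0.20031056, 0.64390926, 0.2299476 ]), 'tcp_rot': array([ 1.50319190e-01,  9.88636824e-01, -1.12235535e-03, -3.34284823e-04]), 'contact_force': array([ 0.64041032, -0.43550524, -0.45865311]), 'wrist_torque': array([-0.02028769, -0.02404026,  0.00787181]), 'finger_force': 0.0, 'opening': 0.9958886881789901}
top 51.26058265992242 276.480590199791 205.636189856586 [0.32561668 0.00217414 1.31578283] [-0.69381233  0.71240172 -0.0752132   0.07383235] 0.003924319727891156
side 54.77426656135936 284.6057831996479 204.4214676330661 [ 0.00714782 -0.77146298  0.65231632] [ 0.82238776 -0.28632104  0.14958472 -0.46831939] 0.003971088435374149
wrist 68.53927680013825 280.48873055376424 213.92139655203792 [0.1256423  0.66775568 0.37295838] [0.79554884 0.58588129 0.09088661 0.12483898] 0.003966836734693877
```

View pics/top0.png

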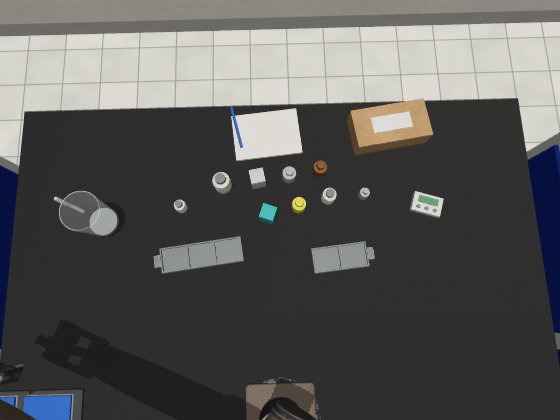

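View pics/side0.png

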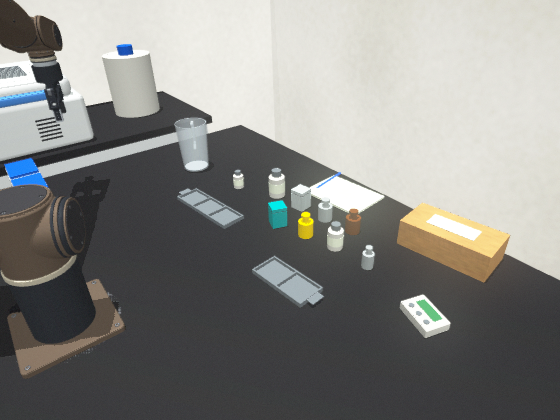

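The top view shows the following:
- **Bottles:** large (222,182), medium (329,196), small (180,206).
- **Steel weights:** large (289,174), small (364,193). The yellow (299,204) and brown (320,167) ones are decoys.
- **Tin:** aluminium (257,177). The turquoise one (268,212) is a decoy.
- **Trays:** the long tray is at (201,255) with its tab on the left (158,261), and the short tray is at (340,257) with its tab on the right (370,254).

The side view agrees. Next I'll measure from both views and make one enlarged crop to confirm.

```bash
cat > m.py <<'E'
from h import *
import pickle
C={n:pickle.load(open(n+".pkl","rb")) for n in("top","side")}
W={n:cloud(C[n]) for n in C}
px=dict(LB=(222,182),MB=(329,196),SB=(180,206),LW=(289,174),SW=(364,193),TIN=(257,177),TURQ=(268,212),YEL=(299,204),BRN=(320,167),TIMER=(427,204))
for k,(u,v) in px.items():
    p=np.nanmedian(W["top"][v-3:v+4,u-3:u+4].reshape(-1,3),0)
    o=[k]
    for n in W:
        P=W[n].reshape(-1,3); s=P[(np.hypot(*(P[:,:2]-p[:2]).T)<.04)&(P[:,2]>.012)&(P[:,2]<.2)]
        if len(s)<5: continue
        zm=np.percentile(s[:,2],97); t=s[s[:,2]>zm-.007]
        mid=(t[:,:2].max(0)+t[:,:2].min(0))/2
        o+=[n,len(t),"top",np.round(zm*1e3,1),"c",np.round(t[:,:2].mean(0)*1e3,1),np.round(mid*1e3,1)]
        if k in("TIN","TURQ"): o+=[cv2.minAreaRect((t[:,:2]*1e3).astype(np.float32))]
    print(*o)
# trays: grey vs black bench in box
for k,(u0,v0,u1,v1) in dict(long=(148,232,248,278),short=(306,236,380,278)).items():
    for n in W:
        if n=="top":
            m=np.zeros(W[n].shape[:2],bool); m[v0:v1,u0:u1]=1; B=W[n][v0:v1,u0:u1].reshape(-1,3); lo,hi=B.min(0),B.max(0)
        else: m=(W[n][...,:2]>lo[:2]).all(-1)&(W[n][...,:2]<hi[:2]).all(-1)
        m&=(C[n]["frame"].min(-1)>60)&(W[n][...,2]<.03)
        Q=W[n][m]; b=Q[:,:2]*1e3
        r=cv2.minAreaRect(b.astype(np.float32)); print(k,n,len(Q),r,"z",np.round(np.percentile(Q[:,2],[10,50,95])*1e3,1))
b=C["top"]["frame"][130:290,140:400]; cv2.imwrite("pics/crop1.png",cv2.resize(b,None,fx=3,fy=3,interpolation=cv2.INTER_CUBIC))
E
python3 m.py
```

```text
LB top 79 top 93.0 c [676.  159.6] [676.1 159.4] side 49 top 90.6 c [671.5 154.7] [672.7 155.8]
MB top 48 top 78.6 c [ 627.6 -161. ] [ 626.6 -160.8] side 65 top 74.8 c [ 623.  -164.8] [ 624.4 -162.6]
SB top 36 top 62.8 c [609.2 285. ] [610.3 284.8] side 23 top 60.7 c [606.3 282. ] [607.3 283.7]
LW top 56 top 70.8 c [698.4 -44.1] [698.7 -43.9] side 45 top 69.0 c [694.9 -48.5] [696.2 -46.7]
SW top 30 top 62.7 c [ 634.  -268.6] [ 634.  -268.3] side 42 top 60.7 c [ 629.6 -272.1] [ 630.8 -271.4]
TIN top 184 top 68.4 c [687.5  51.8] [688.   51.6] ((687.6182250976562, 52.310691833496094), (44.18634033203125, 43.26973342895508), 10.910059928894043) side 129 top 65.6 c [683.2  47.6] [685.3  48.4] ((683.5524291992188, 50.23015594482422), (47.17512130737305, 47.4026985168457), 10.96225357055664)
TURQ top 182 top 69.1 c [577.3  22.5] [577.   22.8] ((576.9539184570312, 22.642562866210938), (42.751991271972656, 43.69167709350586), 71.13956451416016) side 154 top 65.7 c [573.1  18. ] [576.5  20.8] ((574.9613037109375, 21.066919326782227), (47.68651580810547, 44.364227294921875), 67.13453674316406)

[... 159 characters left out ...]
top 68.7 c [ 710.7 -142. ] [ 711.2 -139.7]
TIMER top 360 top 27.3 c [ 597.  -459.8] [ 596.3 -459.5] side 771 top 24.6 c [ 593.5 -460.5] [ 595.4 -459.9]
long top 2237 ((463.26031494140625, 235.72262573242188), (79.46697998046875, 267.1675109863281), 7.221372127532959) z [ 1.3  5.5 14.4]
long side 4023 ((431.0156555175781, 195.2450408935547), (386.11065673828125, 210.64100646972656), 89.99134826660156) z [-0.9  1.1 11.5]
short top 1541 ((446.6999816894531, -199.08856201171875), (78.37680053710938, 186.75076293945312), 6.065037250518799) z [ 1.1  5.  14.2]
short side 5951 ((418.6214294433594, -154.8714141845703), (185.89642333984375, 314.0445556640625), 0.0023024447727948427) z [-0.9  1.  11.7]
```

View pics/crop1.png

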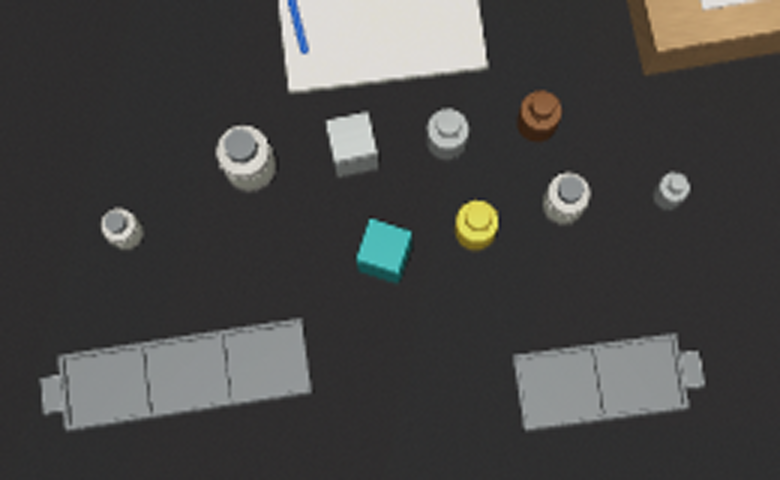

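Crop confirms it. The silver-white tin, at crop (352,143), is the tin and the turquoise one (384,250) is the decoy. The grey weight (448,132) is the large one and (674,188) the small one, with yellow (477,224) and brown (540,115) as decoys. The three bottles rank clearly by size. Measured heights from both views (about 91, 76, 62, 70, 62 and 66 mm) match the text.

```bash
cat > d.py <<'E'
import sys
from h import *
# python3 d.py x y z angle(deg of tool y): shift in tool axes (mm), turn
s=get_state(); M=R.from_quat(s["tcp_rot"]).as_matrix(); p=np.array(s["eef_pos"])*1e3
a=np.degrees(np.arctan2(M[1,1],M[0,1])); print("t",s["time"],"tcp",p.round(1),"ang",a.round(1),"open",round(s["opening"],3),"F",s["contact_force"].round(1),"ff",round(s["finger_force"],1))
if len(sys.argv)>4:
    x,y,z,g=map(float,sys.argv[1:5]); print("shift",(M.T@(np.array([x,y,z])-p)).round(1),"yaw",round((a-g+90)%180-90,1))
E
python3 d.py 608 283.5 180 7
```

```text
t 0.15 tcp [200.4 644.  230.2] ang 72.7 open 0.996 F [0.4 0.6 0. ] ff 0.0
shift [-496.4 -223.    50.5] yaw 65.7
```

```bash
python3 -m crank '[[[-40,-18,0],6,0],[[-120,-54,0],14,0],[[-160,-72,0],22,0],[[-200,-90,0],30,0],[[-240,-108,0],38,0],[[-280,-126,0],46,0],[[-320,-144,0],54,0],[[-360,-162,0],60,0],[[-400,-180,0],65.7,0],[[-440,-198,0],65.7,0]]' 30
python3 d.py 608 283.5 180 7
```

```text
time: 1.15
eef_pos: [0.563, 0.3229, 0.231]
tcp_rot: [0.663, 0.748, -0.0, -0.0]
contact_force: [0.6, -0.0, 0.4]
opening: 1.002
finger_force: 0.0
t 1.15 tcp [563.  322.9 231. ] ang 6.9 open 1.002 F [ 0.6 -0.   0.4] ff 0.0
shift [-44.5  40.   50.9] yaw -0.1
```

```bash
python3 -m crank '[[[-22,20,20],0,0],[[-44,40,50],0,0],[[-44,40,50],0,0],[[-44,40,50],0,0]]'
cat > w.py <<'E'
import sys
from h import *
# python3 w.py pic x y [r]: object top near x,y (mm) from the wrist camera
c=read_camera("wrist"); cv2.imwrite(f"pics/{sys.argv[1]}.png",c["frame"]); P=cloud(c).reshape(-1,3)*1e3
for i in range(2,len(sys.argv)-1,2):
    q=np.array([float(sys.argv[i]),float(sys.argv[i+1])])
    s=P[(np.hypot(*(P[:,:2]-q).T)<40)&(P[:,2]>14)&(P[:,2]<110)]
    if len(s)<20: print(q,"none"); continue
    zm=np.percentile(s[:,2],98); t=s[s[:,2]>zm-5]
    print(q,"n",len(t),"top",zm.round(1),"mean",t[:,:2].mean(0).round(1),"mid",((t[:,:2].max(0)+t[:,:2].min(0))/2).round(1),"rect",cv2.minAreaRect(t[:,:2].astype(np.float32)))
g=P[(P[:,2]<3)&(P[:,2]>-10)]; print("bench z",np.median(g[:,2]).round(1))
E
python3 w.py w1 608 283 674 157; python3 d.py
```

```text
time: 1.55
eef_pos: [0.6064, 0.2852, 0.1796]
tcp_rot: [0.663, 0.749, -0.001, -0.001]
contact_force: [0.1, -0.7, -0.2]
opening: 1.005
finger_force: 0.0
[608. 283.] n 391 top 61.1 mean [609.6 285.8] mid [609.5 285.4] rect ((609.5092163085938, 285.31329345703125), (18.80417823791504, 19.330890655517578), 6.690084457397461)
[674. 157.] n 782 top 90.7 mean [675.7 160.5] mid [675.9 159.2] rect ((676.04541015625, 159.28028869628906), (29.992656707763672, 30.911409378051758), 37.087440490722656)
bench z 0.1
t 1.6 tcp [606.6 286.1 181.3] ang 7.0 open 1.002 F [1.1 0.4 0.4] ff 0.0
```

View pics/w1.png

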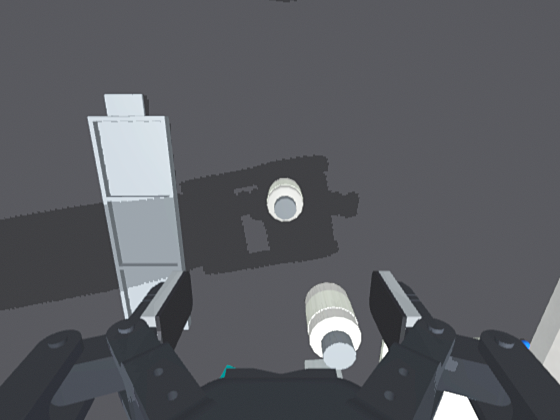

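The wrist view shows the small bottle at (285,205), between the fingers in line with them, and the tab end of the long tray at (125,105). The small bottle measures (609.5,285.5) with its top at 61, which agrees with the top camera.

```bash
python3 d.py 609.5 285.5 17 7; python3 - <<'E'
from h import *
for n in("wrist",):
    c=read_camera(n); P=cloud(c)*1e3
    m=((P[...,2]>8)&(P[...,2]<16)&(P[...,0]<530)&(P[...,0]>380)&(P[...,1]>80)&(P[...,1]<360)).astype(np.uint8)
    k,l,st,_=cv2.connectedComponentsWithStats(m); i=1+st[1:,4].argmax(); Q=P[l==i]; print(len(Q),Q.min(0),Q.max(0))
    for y0 in (150,180,210,240,270,300):  # wall-top extents across
        s=Q[abs(Q[:,1]-y0)<3]; print(y0,s[:,0].min() if len(s) else None,s[:,0].max() if len(s) else None)
    for x0 in (440,455,470): s=Q[abs(Q[:,0]-x0)<3]; print(x0,s[:,1].max() if len(s) else None)
E
```

```text
t 1.6 tcp [606.6 286.1 181.3] ang 7.0 open 1.002 F [1.1 0.4 0.4] ff 0.0
shift [ -1.    2.9 164.3] yaw 0.0
3459 [412.23585915 113.27109143   8.00112239] [505.80255032 359.9873983   15.02062499]
150 435.1137750930725 440.36195618389416
180 430.9249770038634 467.2601243805761
210 427.5751334745627 503.4302282570672
240 423.65599718659416 499.4790359771232
270 420.6693556073827 495.48314560831557
300 416.17092415530806 492.17871770368356
440 359.90570578322667
455 359.96240589215927
470 347.1767819827336
```

Wrist tray measurement matches the top view: centre line x=461.6 at y=240, 7° slope, and body end at y=347. Descend and grasp.

```bash
python3 -m crank '[[[-1,3,40],0,0],[[-1,3,85],0,0],[[-1,3,125],0,0],[[-1,3,150],0,0],[[-1,3,164],0,0],[[-1,3,164],0,0],[[-1,3,164],0,255],[[-1,3,164],0,255],[[-1,3,164],0,255],[[-1,3,164],0,255]]' 30
python3 -m crank '[[[0,0,0],0,255],[[0,0,0],0,255],[[0,0,0],0,255],[[0,0,-15],0,255],[[0,0,-45],0,255],[[0,0,-80],0,255],[[0,0,-80],0,255]]'
python3 d.py 454 305.5 22 7
```

```text
time: 2.65
eef_pos: [0.6112, 0.2856, 0.0193]
tcp_rot: [0.663, 0.749, 0.001, 0.001]
contact_force: [1.4, 0.3, 0.5]
opening: 0.383
finger_force: 30.1
time: 3.35
eef_pos: [0.6138, 0.2864, 0.1045]
tcp_rot: [0.663, 0.749, 0.005, 0.003]
contact_force: [0.6, 0.4, 1.2]
opening: 0.387
finger_force: 30.1
t 3.35 tcp [613.8 286.4 104.5] ang 7.0 open 0.387 F [0.6 0.4 1.2] ff 30.1
shift [  38.3 -157.2   80.7] yaw 0.0
```

```bash
python3 -m crank '[[[18,-75,0],0,255],[[28,-110,0],0,255],[[38,-145,0],0,255],[[38,-155,0],0,255],[[38,-155,0],0,255],[[38,-155,0],0,255]]' >/dev/null
python3 d.py 454 305.5 22 7;python3 w.py w2 454 305.5; python3 d.py 454 305.5 22 7
```

```text
t 3.95 tcp [452.7 304.2  97.9] ang 7.0 open 0.388 F [ 1.6 -0.1  1.2] ff 30.2
shift [ 1.2  1.3 75.9] yaw 0.0
[454.  305.5] n 562 top 109.7 mean [451.  315.9] mid [451.4 313.8] rect ((450.9999694824219, 314.73638916015625), (58.66339111328125, 12.272297859191895), 7.911986827850342)
bench z 0.2
t 4.0 tcp [453.3 304.1  98. ] ang 7.0 open 0.384 F [ 0.7 -0.4 -0.5] ff 30.2
shift [ 1.3  0.7 76. ] yaw -0.0
```

View pics/w2.png

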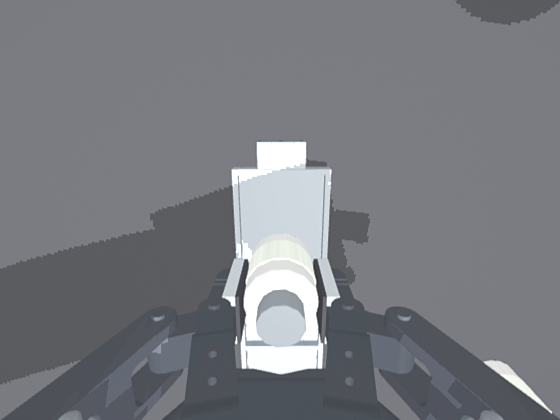

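The bottle is held upright at (281,300), centred across the tray compartment with the tab above at (281,155). Lower, release, rise, then head toward the large weight.

```bash
python3 -m crank '[[[1,1,30],0,255],[[1,1,55],0,255],[[1,1,68],0,255],[[1,1,73],0,255],[[1,1,76],0,255],[[1,1,76],0,255],[[1,1,76],0,255],[[1,1,76],0,0],[[1,1,76],0,0],[[1,1,76],0,0]]'
python3 -m crank '[[[0,0,0],0,0],[[0,0,-15],0,0],[[0,0,-50],0,0],[[0,0,-100],0,0],[[0,0,-140],0,0],[[0,0,-140],0,0]]'
python3 w.py w3 454 305.5; python3 d.py 697.5 -45 165 7
```

```text
time: 5.0
eef_pos: [0.4529, 0.3053, 0.0215]
tcp_rot: [0.663, 0.749, 0.0, 0.0]
contact_force: [0.3, -1.3, -0.7]
opening: 0.874
finger_force: 0.0
time: 5.6
eef_pos: [0.4567, 0.3072, 0.1703]
tcp_rot: [0.662, 0.749, 0.007, 0.003]
contact_force: [-0.3, -0.7, -0.2]
opening: 1.0
finger_force: 0.0
[454.  305.5] n 427 top 65.0 mean [453.8 305.6] mid [453.8 305.1] rect ((453.930908203125, 305.1214294433594), (19.415775299072266, 19.48442268371582), 14.793143272399902)
bench z 0.1
t 5.65 tcp [454.9 306.3 166.8] ang 7.0 open 0.997 F [ 0.9 -0.6 -0.3] ff 0.0
shift [-378.4  197.8    2.6] yaw 0.0
```

View pics/w3.png

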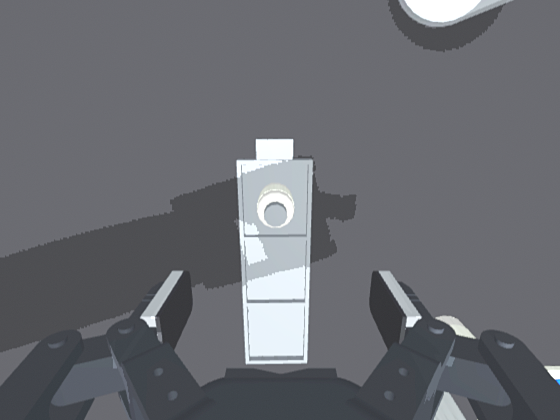

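Small bottle stands at (275,210) in the tab-end compartment, top at 65 mm as expected. On to the large weight.

```bash
python3 -m crank '[[[-25,13,0],0,0],[[-65,34,0],0,0],[[-109,57,0],0,0],[[-153,80,0],0,0],[[-197,103,0],0,0],[[-241,126,0],0,0],[[-285,149,0],0,0],[[-329,172,0],0,0],[[-362,189,0],0,0],[[-378,198,0],0,0]]' >/dev/null
python3 -m crank '[[[0,0,0],0,0],[[0,0,0],0,0]]' >/dev/null
python3 w.py w4 697.5 -45 688 51; python3 d.py 698 -44 20 7
```

```text
[697.5 -45. ] n 715 top 69.1 mean [698.7 -44.6] mid [699.  -45.2] rect ((698.7639770507812, -45.0595703125), (24.208723068237305, 24.008512496948242), 67.16548156738281)
[688.  51.] n 3933 top 65.7 mean [688.   51.7] mid [688.2  51.1] rect ((688.1683349609375, 51.3316764831543), (44.07150650024414, 44.170875549316406), 11.044222831726074)
bench z 0.1
t 6.9 tcp [694.  -44.9 160.2] ang 7.0 open 0.998 F [0.4 0.9 0.1] ff 0.0
shift [  0.2   4.4 140.2] yaw 0.0
```

View pics/w4.png

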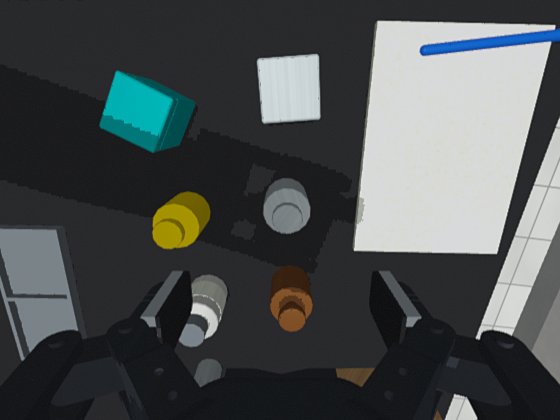

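Steel weight at (287,205) between yellow (180,220) and brown (291,297), and white tin at (289,88). The weight's centre measures (698.8,-45).

```bash
python3 -m crank '[[[-1,5,40],0,0],[[-1,5,85],0,0],[[-1,5,120],0,0],[[-1,5,138],0,0],[[-1,5,146],0,0],[[-1,5,146],0,0],[[-1,5,146],0,255],[[-1,5,146],0,255],[[-1,5,146],0,255],[[-1,5,146],0,255]]' 70
python3 -m crank '[[[0,0,0],0,255],[[0,0,0],0,255],[[0,0,0],0,255],[[0,0,-15],0,255],[[0,0,-50],0,255],[[0,0,-100],0,255],[[0,0,-120],0,255],[[0,0,-120],0,255],[[0,0,-120],0,255]]'
python3 d.py 464 226 135 7
```

```text
time: 7.9
eef_pos: [0.7012, -0.0467, 0.0177]
tcp_rot: [0.663, 0.749, 0.0, 0.001]
contact_force: [-0.6, -1.0, 4.8]
opening: 0.474
finger_force: 72.3
time: 8.8
eef_pos: [0.699, -0.046, 0.1339]
tcp_rot: [0.663, 0.749, -0.001, -0.001]
contact_force: [-0.6, 0.5, -6.5]
opening: 0.47
finger_force: 72.2
t 8.8 tcp [699.  -46.  133.9] ang 7.0 open 0.47 F [-0.6  0.5 -6.5] ff 72.2
shift [ 298.6 -200.    -0.4] yaw 0.0
```

```bash
python3 -m crank '[[[20,-13,0],0,255],[[55,-37,0],0,255],[[96,-64,0],0,255],[[137,-91,0],0,255],[[178,-119,0],0,255],[[219,-146,0],0,255],[[260,-174,0],0,255],[[285,-190,0],0,255],[[298,-200,0],0,255],[[298,-200,0],0,255]]' >/dev/null
python3 -m crank '[[[0,0,30],0,255],[[0,0,50],0,255],[[0,0,50],0,255],[[0,0,50],0,255]]' >/dev/null
python3 d.py 464 226 22 7;  python3 -c "
from h import *
cv2.imwrite('pics/w5.png',read_camera('wrist')['frame'])"; python3 d.py 464 226 22 7
```

```text
t 10.2 tcp [465.4 224.2  84.5] ang 6.9 open 0.468 F [ 0.8  0.6 -5. ] ff 72.4
shift [ 2.  -1.  62.5] yaw -0.1
t 10.25 tcp [466.3 224.6  85.7] ang 6.9 open 0.469 F [ 1.2  0.6 -5.1] ff 72.4
shift [ 1.7 -2.1 63.7] yaw -0.1
```

View pics/w5.png

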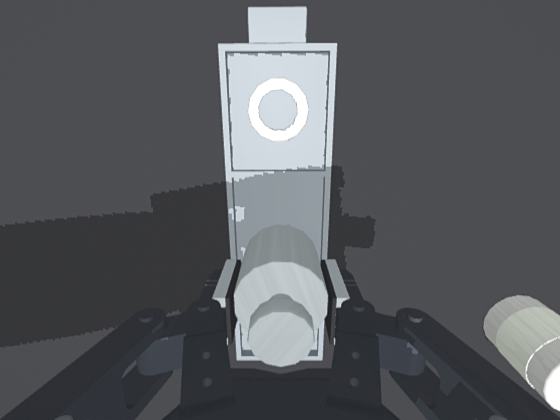

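The weight is held upright at (280,300), over the middle compartment, with the bottle at (278,110). Lower and release.

```bash
python3 -m crank '[[[2,-1,25],0,255],[[2,-1,45],0,255],[[2,-1,58],0,255],[[2,-1,63],0,255],[[2,-1,66],0,255],[[2,-1,66],0,255],[[2,-1,66],0,255],[[2,-1,66],0,0],[[2,-1,66],0,0],[[2,-1,66],0,0]]'
python3 -m crank '[[[0,0,0],0,0],[[0,0,-15],0,0],[[0,0,-50],0,0],[[0,0,-100],0,0],[[0,0,-140],0,0],[[0,0,-140],0,0],[[0,0,-140],0,0]]'
python3 w.py w6 464 226 454 305; python3 d.py 688 51.3 155 11
```

```text
time: 11.25
eef_pos: [0.4654, 0.2274, 0.0203]
tcp_rot: [0.663, 0.749, 0.001, 0.001]
contact_force: [-0.0, 0.5, 0.5]
opening: 0.95
finger_force: 0.0
time: 11.95
eef_pos: [0.4649, 0.2272, 0.1607]
tcp_rot: [0.663, 0.749, 0.001, 0.001]
contact_force: [0.4, -0.1, -0.9]
opening: 0.996
finger_force: 0.0
[464. 226.] n 730 top 73.0 mean [465.  229.4] mid [465.3 228.9] rect ((465.38446044921875, 229.01034545898438), (23.960020065307617, 24.20469856262207), 6.930862903594971)
[454. 305.] n 590 top 65.4 mean [453.9 304.9] mid [453.9 304.7] rect ((453.8144836425781, 304.6730041503906), (19.324975967407227, 19.1634578704834), 7.1517558097839355)
bench z 0.1
t 12.0 tcp [463.7 226.9 158.9] ang 7.0 open 1.003 F [-0.5 -0.5  0.1] ff 0.0
shift [-201.7  201.2    3.9] yaw -4.0
```

Weight stands in the middle compartment, top at 73 mm. Now the tin.

```bash
python3 -m crank '[[[-17,17,0],0,0],[[-47,47,0],-1,0],[[-80,80,0],-2,0],[[-113,113,0],-3,0],[[-146,146,0],-4,0],[[-176,176,0],-4,0],[[-196,196,0],-4,0],[[-202,201,0],-4,0],[[-202,201,0],-4,0],[[-202,201,0],-4,0]]' >/dev/null
python3 w.py w7 688 51.3; python3 d.py 688.1 51.3 20 11
```

```text
[688.   51.3] n 2784 top 65.4 mean [687.8  52.7] mid [687.9  51.8] rect ((688.0551147460938, 51.682167053222656), (44.09239196777344, 43.772254943847656), 10.775971412658691)
bench z 0.1
t 13.05 tcp [686.7  52.2 158.2] ang 11.1 open 1.0 F [-1.   0.3 -0. ] ff 0.0
shift [ -1.3   1.5 138.2] yaw 0.1
```

```bash
python3 -m crank '[[[-1,1,40],0,0],[[-1,1,85],0,0],[[-1,1,115],0,0],[[-1,1,131],0,0],[[-1,1,138],0,0],[[-1,1,138],0,0],[[-1,1,138],0,255],[[-1,1,138],0,255],[[-1,1,138],0,255],[[-1,1,138],0,255]]' 30
python3 -m crank '[[[0,0,0],0,255],[[0,0,0],0,255],[[0,0,0],0,255],[[0,0,-15],0,255],[[0,0,-50],0,255],[[0,0,-100],0,255],[[0,0,-120],0,255],[[0,0,-120],0,255],[[0,0,-120],0,255]]'
python3 d.py 474 146.5 140 7
```

```text
time: 14.05
eef_pos: [0.6905, 0.0501, 0.0233]
tcp_rot: [0.636, 0.772, 0.001, 0.001]
contact_force: [0.6, 1.1, 5.0]
opening: 0.513
finger_force: 31.8
time: 14.95
eef_pos: [0.6887, 0.0503, 0.1407]
tcp_rot: [0.636, 0.772, -0.0, -0.0]
contact_force: [-0.4, 0.4, -1.9]
opening: 0.513
finger_force: 31.3
t 14.95 tcp [688.7  50.3 140.7] ang 11.0 open 0.513 F [-0.4  0.4 -1.9] ff 31.3
shift [ 135.5 -192.4    0.9] yaw 4.0
```

```bash
python3 -m crank '[[[12,-16,0],0,255],[[33,-47,0],1,255],[[56,-80,0],2,255],[[80,-114,0],3,255],[[104,-148,0],4,255],[[125,-177,0],4,255],[[134,-190,0],4,255],[[135,-192,0],4,255],[[135,-192,25],4,255],[[135,-192,50],4,255]]' >/dev/null
python3 -m crank '[[[0,0,0],0,255],[[0,0,0],0,255],[[0,0,0],0,255]]'
python3 -c "
from h import *
cv2.imwrite('pics/w8.png',read_camera('wrist')['frame'])"; python3 d.py 474 146.5 24 7
```

```text
time: 16.25
eef_pos: [0.4767, 0.1458, 0.0925]
tcp_rot: [0.663, 0.749, 0.001, 0.001]
contact_force: [0.6, -0.8, -0.3]
opening: 0.511
finger_force: 31.2
t 16.3 tcp [476.7 145.9  92.7] ang 7.0 open 0.509 F [ 1.1  0.4 -0.6] ff 31.2
shift [ 0.9 -2.8 68.7] yaw -0.0
```

View pics/w8.png

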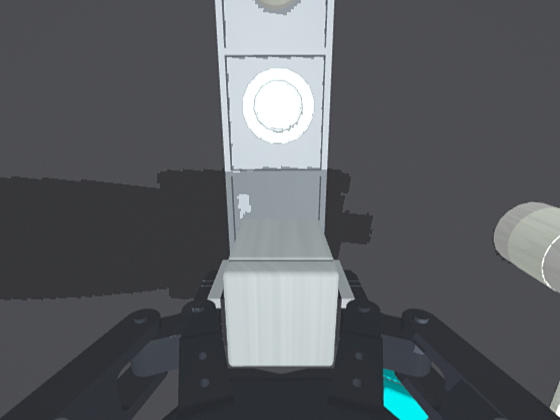

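Tin is held square over the far compartment at (280,300), with the weight at (278,105) in the middle.

```bash
python3 -m crank '[[[1,-2,25],0,255],[[1,-2,45],0,255],[[1,-2,58],0,255],[[1,-2,63],0,255],[[1,-2,66],0,255],[[1,-2,66],0,255],[[1,-2,66],0,255],[[1,-2,66],0,0],[[1,-2,66],0,0],[[1,-2,66],0,0]]'
python3 -m crank '[[[0,0,0],0,0],[[0,0,-15],0,0],[[0,0,-50],0,0],[[0,0,-100],0,0],[[0,0,-150],0,0],[[0,0,-150],0,0],[[0,0,-150],0,0]]'
python3 w.py w9 474 146.5 464 226; python3 d.py 676 159.3 170 7
```

```text
time: 17.3
eef_pos: [0.4735, 0.1469, 0.0257]
tcp_rot: [0.663, 0.749, 0.0, 0.0]
contact_force: [0.6, -0.8, -0.1]
opening: 0.986
finger_force: 0.0
time: 18.0
eef_pos: [0.474, 0.147, 0.1771]
tcp_rot: [0.663, 0.749, 0.001, 0.001]
contact_force: [-0.7, 0.6, -0.3]
opening: 0.998
finger_force: 0.0
[474.  146.5] n 2496 top 69.4 mean [473.8 150.1] mid [473.9 149.3] rect ((473.883056640625, 149.23162841796875), (43.981014251708984, 43.33049774169922), 7.110185623168945)
[464. 226.] n 849 top 73.3 mean [465.1 228.6] mid [465.1 228.3] rect ((465.2129821777344, 228.2635955810547), (23.81463050842285, 24.111780166625977), 6.404734134674072)
bench z 0.1
t 18.05 tcp [472.7 146.8 175. ] ang 7.0 open 1.002 F [ 0.1  0.3 -0.2] ff 0.0
shift [-12.4 203.3   5. ] yaw 0.0
```

Tin stands at (473.9,149.2), top at 69 mm. Large bottle next.

```bash
python3 -m crank '[[[-1,20,0],0,0],[[-4,60,0],0,0],[[-7,105,0],0,0],[[-10,150,0],0,0],[[-12,185,0],0,0],[[-12,200,0],0,0],[[-12,203,0],0,0],[[-12,203,0],0,0],[[-12,203,0],0,0]]' >/dev/null
python3 w.py w10 676 159.3; python3 d.py 676 159.3 24 7
```

```text
[676.  159.3] n 1178 top 91.1 mean [676.2 159.2] mid [676.3 158.4] rect ((676.3056030273438, 158.35983276367188), (29.818647384643555, 31.147003173828125), 8.338626861572266)
bench z 0.1
t 19.0 tcp [674.6 159.7 174.5] ang 7.0 open 0.996 F [-0.4 -0.1 -1.4] ff 0.0
shift [ -0.6   1.6 150.5] yaw 0.0
```

```bash
python3 -m crank '[[[-1,2,40],0,0],[[-1,2,85],0,0],[[-1,2,125],0,0],[[-1,2,142],0,0],[[-1,2,150],0,0],[[-1,2,150],0,0],[[-1,2,150],0,255],[[-1,2,150],0,255],[[-1,2,150],0,255],[[-1,2,150],0,255]]' 30
python3 -m crank '[[[0,0,0],0,255],[[0,0,0],0,255],[[0,0,0],0,255],[[0,0,-15],0,255],[[0,0,-50],0,255],[[0,0,-100],0,255],[[0,0,-130],0,255],[[0,0,-130],0,255],[[0,0,-130],0,255]]'
python3 w.py w11 688 51 ; python3 d.py 449.5 -229 155 7
```

```text
time: 20.0
eef_pos: [0.6796, 0.1591, 0.0281]
tcp_rot: [0.663, 0.749, 0.001, 0.001]
contact_force: [-0.9, 0.0, 5.0]
opening: 0.597
finger_force: 32.4
time: 20.9
eef_pos: [0.678, 0.1589, 0.1559]
tcp_rot: [0.663, 0.749, 0.0, 0.0]
contact_force: [0.0, 0.3, -2.7]
opening: 0.597
finger_force: 32.1
[688.  51.] none
bench z 0.1
t 20.95 tcp [676.8 158.8 153.6] ang 7.0 open 0.595 F [-0.6 -0.2 -2.3] ff 32.1
shift [-357.2 -272.9   -0.6] yaw 0.0
```

```bash
python3 -m crank '[[[-16,-12,0],0,255],[[-48,-36,0],0,255],[[-84,-64,0],0,255],[[-122,-93,0],0,255],[[-160,-122,0],0,255],[[-198,-151,0],0,255],[[-236,-180,0],0,255],[[-274,-209,0],0,255],[[-306,-234,0],1,255],[[-334,-255,0],1,255]]' >/dev/null
python3 -m crank '[[[-15,-12,0],0,255],[[-23,-18,0],0,255],[[-23,-18,30],0,255],[[-23,-18,50],0,255],[[-23,-18,50],0,255],[[-23,-18,50],0,255]]' >/dev/null
python3 d.py 449.5 -229 26 6; python3 - <<'E'
from h import *
c=read_camera("wrist"); cv2.imwrite('pics/w12.png',c["frame"]); P=cloud(c)*1e3
m=((P[...,2]>8)&(P[...,2]<16)&(P[...,0]<530)&(P[...,0]>380)&(P[...,1]<-60)&(P[...,1]>-330)).astype(np.uint8)
Q=P[m>0]
for y0 in (-220,-200,-180,-160,-140,-120):
    s=Q[abs(Q[:,1]-y0)<3]; print(y0,len(s),s[:,0].min() if len(s) else None,s[:,0].max() if len(s) else None)
for x0 in (420,440,460): s=Q[abs(Q[:,0]-x0)<3]; print(x0,s[:,1].max() if len(s) else None)
E
```

```text
t 22.55 tcp [ 449.7 -227.4  104.2] ang 6.0 open 0.594 F [-0.1  1.  -1.5] ff 32.1
shift [-1.7 -0.2 78.2] yaw 0.0
-220 78 409.93770396078395 484.5196080572239
-200 89 407.84791015639865 482.47773789331495
-180 96 406.1202493255293 480.60150060098965
-160 98 404.2139544269044 478.38314352089407
-140 117 401.7128429991624 475.8883829967169
-120 128 399.80641955438585 474.079312522748
420 -108.91994208249666
440 -106.87383890704425
460 -104.63450816609921
```

View pics/w12.png

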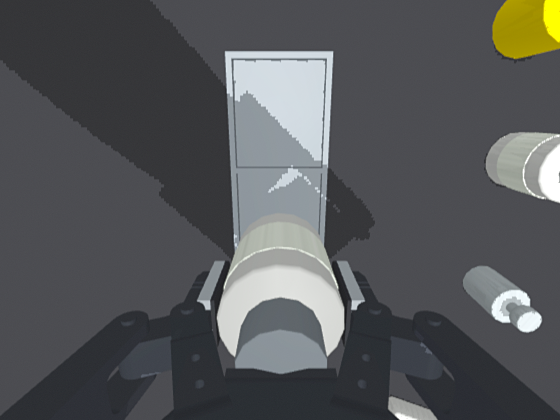

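Large bottle hangs upright at (280,300) over the tab-side compartment. The empty far compartment is at (280,110), and the small weight and medium bottle are well clear on the right. The tray measures centre (444,-188.3) at 5.9°, so the compartments are at (448,-228) and (440,-148.5).

```bash
python3 -m crank '[[[-1,-2,30],0,255],[[-1,-2,55],0,255],[[-1,-2,68],0,255],[[-1,-2,73],0,255],[[-1,-2,76],0,255],[[-1,-2,76],0,255],[[-1,-2,76],0,255],[[-1,-2,76],0,0],[[-1,-2,76],0,0],[[-1,-2,76],0,0]]'
python3 -m crank '[[[0,0,0],0,0],[[0,0,-15],0,0],[[0,0,-50],0,0],[[0,0,-100],0,0],[[0,0,-140],0,0],[[0,0,-140],0,0],[[0,0,-140],0,0]]'
python3 w.py w13 448 -228; python3 d.py 633 -269 165 6
```

```text
time: 23.6
eef_pos: [0.4491, -0.2302, 0.0302]
tcp_rot: [0.669, 0.743, 0.0, 0.001]
contact_force: [-0.3, 0.9, 0.1]
opening: 1.002
finger_force: 0.0
time: 24.3
eef_pos: [0.4489, -0.2301, 0.1706]
tcp_rot: [0.669, 0.743, 0.0, 0.002]
contact_force: [-0.3, 0.0, -0.0]
opening: 0.999
finger_force: 0.0
[ 448. -228.] n 1241 top 95.1 mean [ 449.1 -229.8] mid [ 449.1 -230.6] rect ((449.13287353515625, -230.51760864257812), (29.705310821533203, 30.901899337768555), 5.454035758972168)
bench z 0.1
t 24.35 tcp [ 448.  -229.4  168.8] ang 6.0 open 1.003 F [ 0.2 -0.1  0.2] ff 0.0
shift [-58.8 179.8   3.7] yaw 0.0
```

Large bottle stands at (449,-230), top at 95 mm. Small weight next.

```bash
python3 -m crank '[[[-6,18,0],0,0],[[-19,58,0],0,0],[[-33,100,0],0,0],[[-46,140,0],0,0],[[-56,170,0],0,0],[[-59,180,0],0,0],[[-59,180,0],0,0],[[-59,180,0],0,0]]' >/dev/null
python3 w.py w14 633 -269; python3 d.py 633 -269 13 6
```

```text
[ 633. -269.] n 321 top 61.1 mean [ 633.3 -269.5] mid [ 633.2 -270.1] rect ((633.3260498046875, -270.04779052734375), (17.344797134399414, 17.05515480041504), 24.84211540222168)
bench z 0.1
t 25.2 tcp [ 631.9 -268.9  168.1] ang 6.0 open 1.003 F [ 0.  -0.3  0. ] ff 0.0
shift [ -0.4   1.4 155.1] yaw -0.0
```

View pics/w14.png

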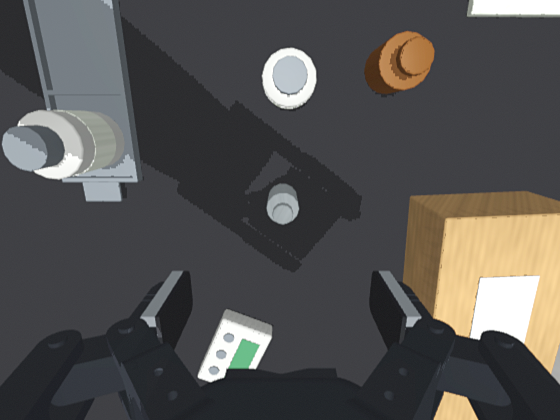

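Small steel weight at (283,207) stands clear of the medium bottle (289,78), timer (235,345) and box. Descend and grasp.

```bash
python3 -m crank '[[[-1,1,40],0,0],[[-1,1,85],0,0],[[-1,1,125],0,0],[[-1,1,147],0,0],[[-1,1,155],0,0],[[-1,1,155],0,0],[[-1,1,155],0,255],[[-1,1,155],0,255],[[-1,1,155],0,255],[[-1,1,155],0,255]]' 50
python3 -m crank '[[[0,0,0],0,255],[[0,0,0],0,255],[[0,0,0],0,255],[[0,0,-15],0,255],[[0,0,-50],0,255],[[0,0,-100],0,255],[[0,0,-130],0,255],[[0,0,-130],0,255],[[0,0,-130],0,255]]'
python3 d.py 440 -148.5 143 6
```

```text
time: 26.2
eef_pos: [0.635, -0.2708, 0.0159]
tcp_rot: [0.669, 0.743, -0.0, 0.001]
contact_force: [-3.1, 1.6, 24.0]
opening: 0.335
finger_force: 50.2
time: 27.1
eef_pos: [0.6344, -0.2701, 0.1445]
tcp_rot: [0.669, 0.743, 0.0, 0.0]
contact_force: [-0.8, -0.5, -4.8]
opening: 0.335
finger_force: 49.8
t 27.1 tcp [ 634.4 -270.1  144.5] ang 6.0 open 0.335 F [-0.8 -0.5 -4.8] ff 49.8
shift [ 141.3 -180.6    1.4] yaw 0.0
```

```bash
python3 -m crank '[[[12,-16,0],0,255],[[36,-46,0],0,255],[[62,-79,0],0,255],[[88,-112,0],0,255],[[112,-143,0],0,255],[[132,-168,0],0,255],[[141,-180,0],0,255],[[141,-180,0],0,255],[[141,-180,25],0,255],[[141,-180,50],0,255]]' >/dev/null
python3 -m crank '[[[0,0,0],0,255],[[0,0,0],0,255],[[0,0,0],0,255]]' >/dev/null
python3 -c "
from h import *
cv2.imwrite('pics/w15.png',read_camera('wrist')['frame'])"; python3 d.py 440 -148.5 17 6
```

```text
t 28.45 tcp [ 441.9 -149.6   95.5] ang 6.0 open 0.332 F [ 0.4 -0.  -2.5] ff 50.2
shift [ 1.4 -1.9 78.4] yaw 0.0
```

View pics/w15.png

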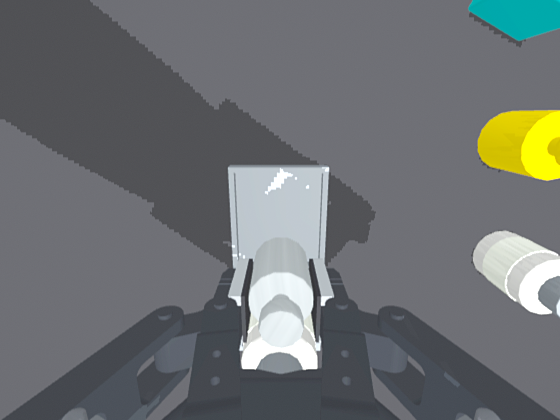

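Small weight is held upright at (280,290) over the far compartment, with the large bottle behind it at (278,350). Lower and release.

```bash
python3 -m crank '[[[1,-2,30],0,255],[[1,-2,55],0,255],[[1,-2,68],0,255],[[1,-2,73],0,255],[[1,-2,76],0,255],[[1,-2,76],0,255],[[1,-2,76],0,255],[[1,-2,76],0,0],[[1,-2,76],0,0],[[1,-2,76],0,0]]'
python3 -m crank '[[[0,0,0],0,0],[[0,0,-15],0,0],[[0,0,-50],0,0],[[0,0,-100],0,0],[[0,0,-150],0,0],[[30,60,-190],0,0],[[60,100,-200],0,0],[[60,100,-200],0,0],[[60,100,-200],0,0]]'
python3 w.py w16 440 -148.5 448 -228
python3 - <<'E'
from h import *
import pickle
c=read_camera("side"); t=read_camera("top")["frame"]; a=c["frame"][130:340,150:400]
cv2.imwrite("pics/end.png",np.hstack([cv2.resize(a,(400,336)),cv2.resize(t[150:290,130:390],(400,336))]))
E
```

```text
time: 29.45
eef_pos: [0.4393, -0.1485, 0.0188]
tcp_rot: [0.669, 0.743, 0.0, 0.001]
contact_force: [-0.2, 0.4, -1.0]
opening: 0.827
finger_force: 0.0
time: 30.35
eef_pos: [0.5346, -0.0766, 0.2205]
tcp_rot: [0.668, 0.744, 0.001, 0.002]
contact_force: [0.1, -0.1, 0.2]
opening: 1.0
finger_force: 0.0
[ 440.  -148.5] n 212 top 64.9 mean [ 440.8 -147.3] mid [ 440.5 -147.9] rect ((440.531005859375, -147.9378204345703), (16.60968780517578, 17.052005767822266), 0.5815808773040771)
[ 448. -228.] n 411 top 94.7 mean [ 454.1 -230.2] mid [ 453.  -230.2] rect ((454.72314453125, -231.86575317382812), (31.59185218811035, 19.17574119567871), 70.69989013671875)
bench z 0.1
```

View pics/end.png

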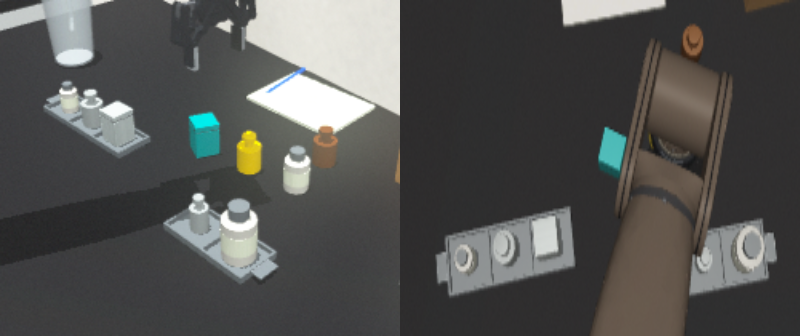

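The final view shows both kits complete and upright: small bottle, large weight and tin from the tab at (68,95) to (118,125), and large bottle by the tab (238,240) with the small weight (198,215). The jug, medium bottle and decoys are in place, and the gripper is clear.

```bash
python3 -c "
from plant import ctrl
print(ctrl.sign_off())"
```

```text
the job is handed in; nothing more can be done
None
```

Both kits are made up and the job is handed in at about 30 s robot time: all five items stand upright in their asked compartments, nothing was knocked over, and nothing else was moved; the hand-in gave no verdict.

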